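# Start-up check of the saw: extractor on, saw start, saw stop

## Robot

A 6-joint arm with a two-finger parallel gripper is mounted at the origin on the work surface. World frame = base frame: x ahead of the robot, y to its left, z up, the work surface at z = 0. Lengths are in mm, angles in rad, forces in N, time in s.
With the tool pointing down it reaches from about 300 to 775 mm from the base axis. Payload 14.6 kg.
Tool frame: the origin (TCP) lies on the centre line of the jaws, within the pads' length; the fingertips stand ahead of it and the grasp point (between the pads) is the TCP (manip.tip_reach is the z of the fingertips in the tool frame, in mm); z points along the fingers, y is the direction in which the jaws open and shut (so a half turn about z gives the same grasp; the last joint's range is limited). The gripper opens to 94 mm and grips with 3 to 60 N. Pads are 16 mm wide; open, the fingers measure 119 mm over their backs; the gripper's body (75 mm by 177 mm) begins 78 mm behind the grasp point.
Start: joints at [-1.228, 0.3, 1.521, -0, 1.321, -0.067], TCP at [219.126, -504.453, 224.446] pointing down, gripper open.
Joint ranges: [-3.03, 3.03], [-0.79, 2.21], [0.23, 2.52], [-1.04, 4.18], [0, 3.07], [-2.55, 2.55]. Speed limits (rad/s): [2.22, 2.22, 2.57, 3.14, 3.14, 3.14].

## Interface

Orientations are given as [roll, pitch, yaw] about the fixed x, y, z axes, in that order (R = Rz(yaw) Ry(pitch) Rx(roll)).
In Python, from cell import manip, camera, search_frame, masks_of, tip_of gives the robot as it stands.
- The arm moves only by the tool send_rows, never from a script. Its argument "plan" is a list of rows, each an object with "travel": the shift along the tool's x, y, z in mm, a list of three; "delta_rot": the turn, a rotation vector about the tool's x, y, z in degrees, a list of three; "fingers": the gripper's target within -1 to 1 (shut at 1, half-way at 0, fully open at -1). In form: [{"travel": [dx, dy, dz], "delta_rot": [wx, wy, wz], "fingers": fingers}, ...]. A call has 1 to 20 rows; each row shifts and turns the commanded pose from where the row before left it, along the tool's axes as they then stand; what a row does not reach is not made up. A row lasts 1/8 s, in which the tool goes at most 62.5 mm and 10.7 degrees, less where a joint would pass 70% of its speed; a pose out of reach is approached as far as the arm can. A call is refused whole if a number of a shift passes 62.5 or a number of a turn 10.7, either way. A call with a gripper value outside its range is refused whole. The fingers move at their own pace and stop on an object; "grip_force" is the grip in N (left out, the last holds). Time passes only in rows, so rows that do not move let the fingers close. It gives the time, the measured TCP pose, the force and the opening at its end, in the units of the state.
- manip.read_state(): the state, without advancing time (a new reading comes with each control period).
- camera(name): name is "side" or "top"; returns a dict with "color" (400x640x3 uint8, red, green, blue), "z_map" (400x640 float32, mm along the optical axis (not along the pixel's ray), 0 where there is no reading), "fov_y" (degrees; the focal length in pixels is half the picture's height over the tangent of half this angle, whatever the lens; pixels are square), "cx", "cy" (the principal point, pixels), "world_from_camera" (4x4, takes a point from camera to world coordinates). Camera axes: x right, y up, looking along -z (the intrinsics and any distortion apply to the point x, -y, -z); pixel columns grow to the right and rows downward; lengths in mm; the calibration is good to about 2 mm. A picture is of the moment at which its call begins.
- manip.sign_off(): hands the job in, once; it reports no verdict.
Trained networks look in the newest picture that a camera, given by its name, has taken for a name from the list of things; names that differ only in an ending like _2 or _b are one class to them, and where a whole thing is asked for, a point or a joint stands for the part that bears it (a point fixed in the world has none). Each returns a list of dicts, best first, with "confidence" (0 to 1); they miss things now and then, are a little off and sometimes report something else, mostly with a low value. They report only what shows in the picture. A call takes as long as a camera call. They do not tell look-alikes from the thing itself.
- search_frame(name, camera): "at" ([x, y, z] in mm, in the coordinates of the camera as it stood for that picture, good to about 4 mm: the middle of the surface that is visible of it).
- masks_of(name, camera): "region" (400x640 bool, what is visible of it).
- tip_of(name, camera): "at" ([x, y, z] in mm, in the coordinates of the camera as it stood for that picture, good to about 4 mm: a listed point, or the origin of a listed thing).
The state is a dict: "clock": time; "joints": joint angles; "qd": joint speeds; "effort": joint torques, N m; "eef_pos": TCP position; "eef_rot": TCP orientation; "wrist_force": force on the tool from outside, world axes, zero at the start; "moment": the same for the moment, N m; "finger_gap": finger opening in mm.
Only numpy, scipy, OpenCV 4.12 (cv2) and the standard library are available. Lean on these libraries where they do the work, as an engineer would, in place of code of your own. Each camera call takes 0.05 s, during which the arm holds its last target. There are 200 camera calls.

## Task

Do the saw's start-up check with a fingertip, in this order: on the two-paddle switch box push the raised end of the wide paddle down so that it is tipped fully over to its other side (dust extractor on); then, on the saw's control station, press the square start key fully home and let it come back up; then push the round mushroom stop knob fully down, where it stays. Press nothing out of turn, leave the narrow lamp paddle as it is, and do not pick up, tip or push away the switch box or any of the other things on the bench.

Things in the scene. Friction and masses are not known exactly. Their poses are not given: they have to be found in the camera images.
- switchbox: Loose grey plastic switch box on rubber feet, 130 x 190 x 45 mm (its x, y, z), 0.6 to 1.2 kg, carrying two white rocker paddles side by side. Origin: centre of its underside, on the bench; z up. It may stand at any yaw. The wide paddle's middle is 36 mm to +y of the origin, the narrow paddle's middle 50 mm to -y; both paddles are 70 mm long along x and 10 mm thick and rock about their middle, on an axis along the box's y, 53 mm above the bench.
- wide_paddle (a joint): Tilt of the wide paddle (44 mm wide, 70 mm long; dust extractor), rad. Stops at -0.2 and +0.2. It starts at about -0.2 to -0.14 (off: the end towards the box's +x, marked by three fine cross ribs, is raised). Pushing that end down raises the value; +0.2 is fully over (on). It is stiff (0.07 N m: about 3 N at 27 mm from its middle) and stays where it is left.
- wide_paddle_end (a point): Point on the top face of the wide paddle's ribbed end, on its centre line, 27 mm from its middle and 8 mm from the end edge: where to push. About 62 to 63 mm above the bench when raised, about 10 mm lower when fully over. Its x axis runs along the paddle from the middle to this end; z is the paddle's upward normal.
- narrow_paddle (a joint): Tilt of the narrow paddle (22 mm wide, 70 mm long; lamp), the same way and the same stops and stiffness; starts at -0.2 to -0.14 and must stay on that side.
- station: Saw control station, painted-metal box fixed to the bench, 100 x 200 x 60 mm (its x, y, z). Origin: centre of its underside, on the bench; z up. It may stand at any yaw. The square key is 55 mm to +y of the middle of its top, the mushroom knob 55 mm to -y.
- start_key (a joint): Travel of the square start key in m: 0 up, 0.006 fully home. Sprung: about 2 N to start, 6 N fully down; it comes back up by itself.
- start_top (a point): Centre of the top face of the square start key (34 x 34 mm), 74 mm above the bench when up, pressed straight down. Its axes are the station's.
- stop_knob (a joint): Travel of the mushroom stop knob in m: 0 up, 0.008 fully down. Needs about 6 N all the way and stays where it is pushed.
- stop_top (a point): Centre of the domed top of the round mushroom stop knob (44 mm across), 89 mm above the bench when up, pressed straight down. Its axes are the station's.
- glue_center (a point): Half-way up a small standing glue bottle, loose, 34 mm across and 85 mm tall; leave alone.
- tape_center (a point): Centre of a loose tape measure, 62 x 40 x 62 mm; leave alone.
- screwdriver_grip (a point): Handle of a loose screwdriver about 200 mm long lying on the bench; leave alone.
Not all that is in view belongs to the job. Of the things shaped like the switchbox, the grey one is meant.

How it is judged:
By the outcome, as a careful person would: the job done as asked, in the order asked, and still so for the second after the job is handed in, with the robot touching nothing.
It also fails if it takes over 48 s, if anything falls off the work surface, if the arm or the gripper's body presses on something with over 40 N, if the wrist force passes 120 N, or if a joint passes its speed limit or range.

## Working session

There is one attempt and no reset: what is moved stays moved. The work goes in short steps, Python scripts to look and compute and a tool call to move; the robot and the scene stay as the last step left them, time stands still between calls to the robot, and variables do not carry over. Pictures are saved under pics/ and viewed, about 8 in all and at most 12, crops included, and the job is handed in when it is done.

Besides the shell and the picture viewer there is one more tool, called as a command line: name --argument value ..., lists and objects as JSON in quotes. send_rows: Moves the arm, as the interface text tells. Its arguments: {"type":"object","properties":{"plan":{"type":"array"},"grip_force":{"type":"number"}},"required":["plan"]}

```bash
mkdir -p pics; cat > h.py <<'E'
from cell import manip, camera, search_frame, masks_of, tip_of
import numpy as np, cv2
def W(c,p): return (c["world_from_camera"]@np.r_[p,1])[:3]
def cloud(c):
    d=c["z_map"]; f=200/np.tan(np.radians(c["fov_y"])/2)
    v,u=np.mgrid[:400,:640]
    P=np.stack([(u-c["cx"])*d/f,-(v-c["cy"])*d/f,-d],-1)
    return P@c["world_from_camera"][:3,:3].T+c["world_from_camera"][:3,3]
def save(n,im): cv2.imwrite("pics/"+n,im[:,:,::-1])
E
python3 - <<'E'
from h import *
print(manip.tip_reach, manip.read_state())
for n in ("top","side"):
    c=camera(n); save(n+"1.png",c["color"]); print(n,c["fov_y"],c["cx"],c["cy"],[k for k in c],c["world_from_camera"].round(2).tolist())
    for o in ("switchbox","wide_paddle_end","station","start_top","stop_top","glue_center","tape_center","screwdriver_grip"):
        print(o,[(W(c,r["at"]).round(0).tolist(),round(r["confidence"],2)) for r in tip_of(o,n)])
E
```

```text
19.0 {'clock': 0.0, 'joints': array([-1.22761498e+00,  3.00442712e-01,  1.52158710e+00, -2.33016899e-05,
        1.32070536e+00, -6.65885197e-02]), 'qd': array([ 0.00170546,  0.00091074, -0.00083966,  0.00128936, -0.00012596,
       -0.00024589]), 'effort': array([ 1.40397956e-04, -5.31810915e+01, -3.52736056e+01,  7.07768463e-02,
        2.42942985e-02, -9.88931151e-05]), 'eef_pos': array([ 219.03415902, -504.23620338,  223.89934678]), 'eef_rot': array([-3.14045116e+00, -5.35023023e-05,  4.09775613e-01]), 'wrist_force': array([ 0.04329197,  0.41469396, -0.09264661]), 'moment': array([0.0405561 , 0.00392694, 0.03650892]), 'finger_gap': 93.97059400176954}
top 53.70084779888431 314.09300018759416 196.18908832330712 ['color', 'z_map', 'fov_y', 'cx', 'cy', 'world_from_camera'] [[0.02, 0.99, -0.14, 383.07], [-1.0, 0.02, -0.02, -123.13], [-0.01, 0.14, 0.99, 1118.96], [0.0, 0.0, 0.0, 1.0]]
switchbox [([593.0, -180.0, -1.0], 0.89), ([273.0, -520.0, 1.0], 0.83), ([335.0, -211.0, 1.0], 0.69), ([630.0, -442.0, -5.0], 0.56)]
wide_paddle_end [([638.0, -177.0, 61.0], 0.93), ([667.0, -454.0, 62.0],
[... 528 characters left out ...]
_y', 'cx', 'cy', 'world_from_camera'] [[-1.0, 0.03, -0.08, 411.66], [-0.09, -0.58, 0.81, 822.91], [-0.02, 0.81, 0.58, 777.61], [0.0, 0.0, 0.0, 1.0]]
switchbox [([597.0, -178.0, 3.0], 0.9), ([271.0, -521.0, 0.0], 0.87), ([624.0, -447.0, 1.0], 0.66), ([334.0, -211.0, 2.0], 0.59)]
wide_paddle_end [([642.0, -175.0, 62.0], 0.89), ([670.0, -455.0, 58.0], 0.59), ([325.0, -165.0, 58.0], 0.55), ([229.0, -510.0, 58.0], 0.45)]
station [([522.0, 198.0, 0.0], 0.66)]
start_top [([471.0, 198.0, 77.0], 0.59)]
stop_top [([574.0, 197.0, 94.0], 0.55)]
glue_center [([505.0, -3.0, 43.0], 0.79)]
tape_center [([784.0, 169.0, 32.0], 0.8), ([578.0, 197.0, 96.0], 0.24)]
screwdriver_grip [([760.0, -96.0, 12.0], 0.85)]
```

View pics/top1.png

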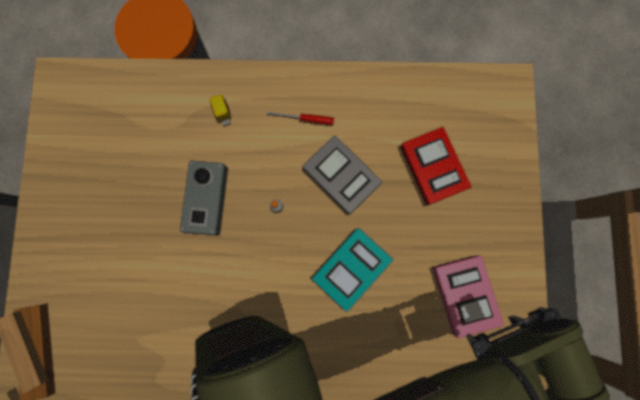

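View pics/side1.png

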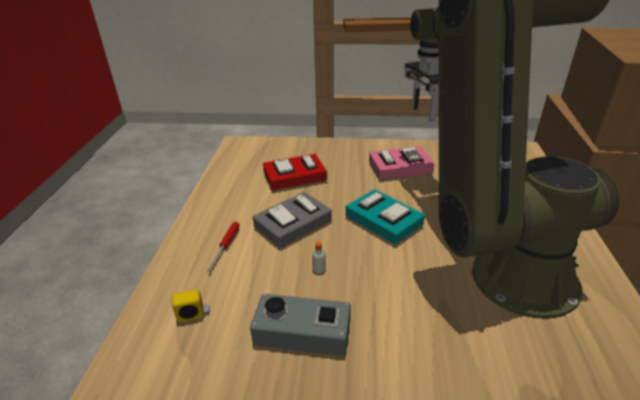

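The grey box is at about pixel (342,175), with its wide paddle at (333,163). The station is at (204,198), with the key at (199,216) and the knob at (202,176). Next I'll refine these positions from depth.

```bash
cat >> h.py <<'E'
def paddle(c,lo=46,hi=70):
    P=cloud(c); im=c["color"].astype(int)
    m=(im.min(2)>125)&(im.max(2)-im.min(2)<45)&(abs(P[...,0]-595)<95)&(abs(P[...,1]+179)<95)&(P[...,2]>lo)&(P[...,2]<hi)
    n,l,s,_=cv2.connectedComponentsWithStats(m.astype(np.uint8))
    for i in range(1,n):
        if s[i,4]<40: continue
        Q=P[l==i]; A=np.c_[Q[:,:2]-Q[:,:2].mean(0),np.ones(len(Q))]
        k=np.linalg.lstsq(A,Q[:,2],rcond=None)[0]
        r=cv2.minAreaRect(Q[:,:2].astype(np.float32))
        print(s[i].tolist(),"ctr",Q.mean(0).round(1),"rect",np.round(r[0],1),np.round(r[1],1),round(r[2],1),"grad",k[:2].round(3),"resid",(A@k-Q[:,2]).std().round(2))
E
python3 - <<'E'
from h import *
for n in ("top","side"):
    c=camera(n); paddle(c); P=cloud(c)
    for o,h in (("start_top",74),("stop_top",89),("station",60),("switchbox",45)):
        ms=masks_of(o,n)
        for m in ms[:1]:
            Q=P[m["region"]]; Q=Q[abs(Q[:,2]-h)<8]
            if len(Q): print(n,o,round(m["confidence"],2),len(Q),np.median(Q,0).round(1),[np.round(x,1) for x in cv2.minAreaRect(Q[:,:2].astype(np.float32))])
    im=c["color"]; u=[(310,175),(292,215)][n=="side"]
    cr=im[u[1]-50:u[1]+50,u[0]-0-50+(30 if n=="top" else 0):u[0]+50+(30 if n=="top" else 0)]
    globals()[n]=cv2.resize(cr,(400,400),interpolation=cv2.INTER_CUBIC)
save("crop.png",np.hstack([top,side]))
E
```

```text
[321, 151, 25, 26, 326] ctr [ 619.2 -156.3   57.7] rect [ 619.5 -156.6] [37.9 63.6] 45.4 grad [ 0.109 -0.109] resid 2.17
[345, 176, 21, 20, 161] ctr [ 559.7 -217.4   57.8] rect [ 559.4 -217.3] [17.6 62.8] 45.4 grad [ 0.107 -0.131] resid 2.09
top start_top 0.58 145 [467.6 200.7  73.6] [array([467.4, 202. ]), array([32.2, 31.3]), np.float64(86.2)]
top stop_top 0.48 176 [574.4 192.4  87.1] [array([575.2, 192.7]), array([34.6, 40.9]), np.float64(66.3)]
top station 0.69 2237 [516.8 193.1  59.9] [array([520.6, 197.8]), array([ 99.9, 199.1]), np.float64(85.8)]
top switchbox 0.83 2744 [ 338.8 -216.5   45. ] [array([ 334.6, -213.5]), array([130.5, 189.8]), np.float64(48.3)]
[296, 195, 20, 15, 123] ctr [ 559.8 -216.3   58.2] rect [ 561.7 -227.2] [34.7 92.8] 44.2 grad [0.247 0.07 ] resid 3.01
[269, 204, 26, 20, 267] ctr [ 620.5 -155.3   58.3] rect [ 623.1 -167.5] [56.2 89.6] 46.3 grad [ 0.126 -0.043] resid 2.71
side start_top 0.64 240 [467.  209.5  74.1] [array([467.4, 205.5]), array([34.6, 35. ]), np.float64(0.9)]
side stop_top 0.85 261 [575.4 202.3  87.7] [array([576.4, 199.1]), array([39.8, 40.9]), np.float64(7.8)]
side station 0.93 3116 [517.8 216.5  60.7] [array([522.7, 202.4]), array([101.9, 201. ]), np.float64(86.3)]
side switchbox 0.91 1509 [ 338.1 -191.8   45.3] [array([ 335.8, -209.8]), array([134. , 189.9]), np.float64(48.8)]
```

View pics/crop.png

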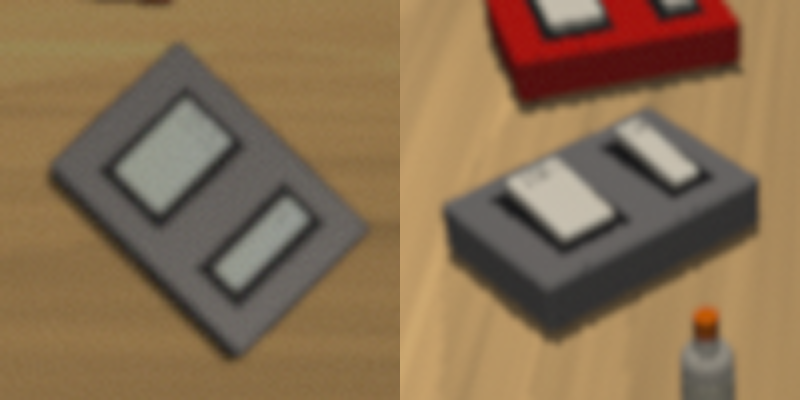

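send_rows --plan '[{"travel":[43,-11.1,0],"delta_rot":[0,0,0],"fingers":1},{"travel":[43,-11.1,0],"delta_rot":[0,0,0],"fingers":1},{"travel":[43,-11.1,0],"delta_rot":[0,0,0],"fingers":1},{"travel":[43,-11.1,0],"delta_rot":[0,0,0],"fingers":1},{"travel":[43,-11.1,0],"delta_rot":[0,0,0],"fingers":1},{"travel":[43,-11.1,0],"delta_rot":[0,0,0],"fingers":1},{"travel":[43,-11.1,0],"delta_rot":[0,0,0],"fingers":1},{"travel":[43,-11.1,0],"delta_rot":[0,0,0],"fingers":1},{"travel":[43,-11.1,0],"delta_rot":[0,0,0],"fingers":1},{"travel":[43,-11.1,0],"delta_rot":[0,0,0],"fingers":1},{"travel":[43,-11.1,0],"delta_rot":[0,0,0],"fingers":1},{"travel":[43,-11.1,0],"delta_rot":[0,0,0],"fingers":1}]' --grip_force 10

```text
clock: 2.9
eef_pos: [640.4, -175.7, 224.4]
eef_rot: [3.142, 0.0, 0.41]
wrist_force: [-0.1, -0.4, -0.7]
finger_gap: 0.7
```

send_rows --plan '[{"travel":[0,0,0],"delta_rot":[0,0,-10.2],"fingers":1},{"travel":[0,0,0],"delta_rot":[0,0,-10.2],"fingers":1},{"travel":[0,0,0],"delta_rot":[0,0,-10.2],"fingers":1},{"travel":[0,0,0],"delta_rot":[0,0,-10.2],"fingers":1},{"travel":[0,0,0],"delta_rot":[0,0,-10.2],"fingers":1},{"travel":[0,0,0],"delta_rot":[0,0,-10.2],"fingers":1},{"travel":[0,0,0],"delta_rot":[0,0,-10.2],"fingers":1},{"travel":[0,0,0],"delta_rot":[0,0,-10.2],"fingers":1},{"travel":[0,0,0],"delta_rot":[0,0,-10.2],"fingers":1},{"travel":[0,0,0],"delta_rot":[0,0,-10.2],"fingers":1},{"travel":[0,0,0],"delta_rot":[0,0,-10.2],"fingers":1},{"travel":[0,0,0],"delta_rot":[0,0,0],"fingers":1}]'

```text
clock: 4.4
eef_pos: [639.3, -176.7, 224.4]
eef_rot: [-3.142, -0.0, 2.367]
wrist_force: [0.3, -0.1, -0.4]
finger_gap: 0.2
```

send_rows --plan '[{"travel":[0,0,33],"delta_rot":[0,0,0],"fingers":1},{"travel":[0,0,33],"delta_rot":[0,0,0],"fingers":1},{"travel":[0,0,33],"delta_rot":[0,0,0],"fingers":1},{"travel":[0,0,33],"delta_rot":[0,0,0],"fingers":1},{"travel":[0,0,0],"delta_rot":[0,0,0],"fingers":1}]'

```text
clock: 5.03
eef_pos: [638.2, -176.3, 90.1]
eef_rot: [-3.14, -0.004, 2.364]
wrist_force: [0.1, -0.1, 0.9]
finger_gap: 0.4
```

```bash
python3 - <<'E'
from h import *
c=camera("side"); s=c["color"][150:270,220:360]; save("near.png",cv2.resize(s,None,fx=5,fy=5,interpolation=cv2.INTER_CUBIC))
E
```

```text
(no output)
```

View pics/near.png

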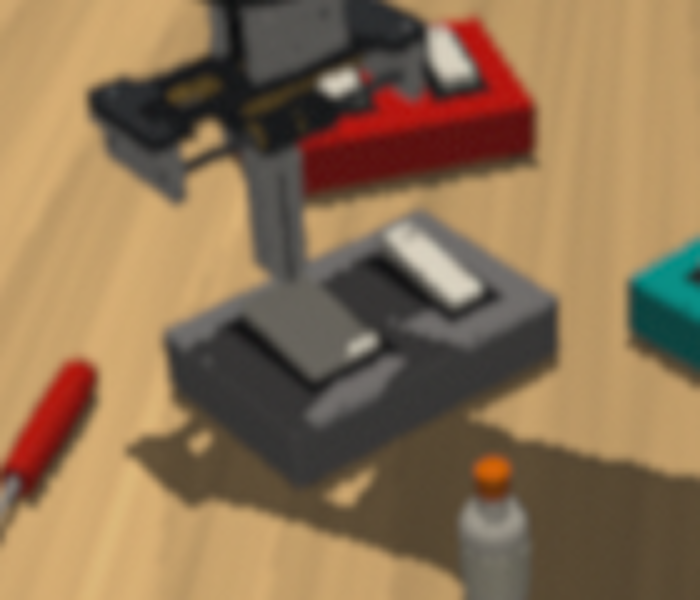

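The closed fingertip is over the ribbed raised end of the wide paddle, at about crop pixel (280,275). Now I'll push down gently.

send_rows --plan '[{"travel":[0,0,3],"delta_rot":[0,0,0],"fingers":1},{"travel":[0,0,3],"delta_rot":[0,0,0],"fingers":1},{"travel":[0,0,3],"delta_rot":[0,0,0],"fingers":1},{"travel":[0,0,3],"delta_rot":[0,0,0],"fingers":1},{"travel":[0,0,2],"delta_rot":[0,0,0],"fingers":1},{"travel":[0,0,0],"delta_rot":[0,0,0],"fingers":1}]'

```text
clock: 5.82
eef_pos: [639.4, -176.8, 78.5]
eef_rot: [3.141, 0.0, 2.368]
wrist_force: [1.9, -0.3, 1.5]
finger_gap: 0.7
```

send_rows --plan '[{"travel":[0,0,1],"delta_rot":[0,0,0],"fingers":1},{"travel":[0,0,1],"delta_rot":[0,0,0],"fingers":1},{"travel":[0,0,0],"delta_rot":[0,0,0],"fingers":1}]'

```text
clock: 6.2
eef_pos: [639.5, -176.8, 76.6]
eef_rot: [3.141, 0.001, 2.368]
wrist_force: [2.6, -2.3, 4.1]
finger_gap: 0.9
```

send_rows --plan '[{"travel":[0,0,1],"delta_rot":[0,0,0],"fingers":1},{"travel":[0,0,1],"delta_rot":[0,0,0],"fingers":1},{"travel":[0,0,0],"delta_rot":[0,0,0],"fingers":1}]'

```text
clock: 6.58
eef_pos: [639.4, -176.7, 74.4]
eef_rot: [3.141, 0.0, 2.368]
wrist_force: [3.4, -1.7, 3.8]
finger_gap: 0.6
```

send_rows --plan '[{"travel":[0,0,1],"delta_rot":[0,0,0],"fingers":1},{"travel":[0,0,0],"delta_rot":[0,0,0],"fingers":1}]'

```text
clock: 6.82
eef_pos: [639.4, -176.7, 73.4]
eef_rot: [3.142, 0.0, 2.368]
wrist_force: [2.5, -2.5, 3.9]
finger_gap: 0.6
```

send_rows --plan '[{"travel":[0,0,0.7],"delta_rot":[0,0,0],"fingers":1},{"travel":[0,0,0],"delta_rot":[0,0,0],"fingers":1}]'

```text
clock: 7.08
eef_pos: [639.4, -176.7, 73.0]
eef_rot: [3.141, 0.0, 2.368]
wrist_force: [2.9, -3.4, 5.4]
finger_gap: 0.4
```

send_rows --plan '[{"travel":[0,0,0.7],"delta_rot":[0,0,0],"fingers":1},{"travel":[0,0,0],"delta_rot":[0,0,0],"fingers":1}]'

```text
clock: 7.32
eef_pos: [639.5, -176.8, 72.8]
eef_rot: [3.141, 0.001, 2.368]
wrist_force: [1.4, -2.2, 10.2]
finger_gap: 0.6
```

The motion stalled and the force jumped to 10 N, so the paddle is at its stop. I'll lift off and check.

send_rows --plan '[{"travel":[0,0,-10],"delta_rot":[0,0,0],"fingers":1},{"travel":[0,0,-40],"delta_rot":[0,0,0],"fingers":1},{"travel":[0,0,-50],"delta_rot":[0,0,0],"fingers":1},{"travel":[0,0,-50],"delta_rot":[0,0,0],"fingers":1},{"travel":[0,0,0],"delta_rot":[0,0,0],"fingers":1}]'

```text
clock: 7.95
eef_pos: [640.0, -176.6, 226.3]
eef_rot: [3.139, 0.005, 2.368]
wrist_force: [0.4, -1.0, -0.7]
finger_gap: 0.4
```

```bash
python3 - <<'E'
from h import *
c=camera("side"); paddle(c); s=c["color"][150:270,220:360]; save("after.png",cv2.resize(s,None,fx=5,fy=5,interpolation=cv2.INTER_CUBIC))
P=cloud(c)
# height profile along wide and narrow paddle axes
x=np.array([.715,-.699])
for nm,m0 in (("wide",(619.5,-156.3)),("narrow",(559.7,-217.3))):
    d=P[...,:2]-m0; a=d@x; b=d@np.array([.699,.715])
    print(nm,[(t,np.median(P[...,2][(abs(a-t)<4)&(abs(b)<7)&(P[...,2]<75)]).round(1)) for t in (-27,-18,-9,0,9,18,27)])
E
```

```text
[296, 194, 20, 16, 128] ctr [ 560.2 -217.6   57.7] rect [ 564.6 -227.7] [35.2 89.6] 40.5 grad [0.307 0.134] resid 3.16
wide [(-27, np.float64(50.8)), (-18, np.float64(62.7)), (-9, np.float64(60.4)), (0, np.float64(59.3)), (9, np.float64(56.7)), (18, np.float64(54.4)), (27, np.float64(53.1))]
narrow [(-27, np.float64(53.4)), (-18, np.float64(54.4)), (-9, np.float64(57.8)), (0, np.float64(57.5)), (9, np.float64(60.8)), (18, np.float64(61.1)), (27, np.float64(63.3))]
```

View pics/after.png

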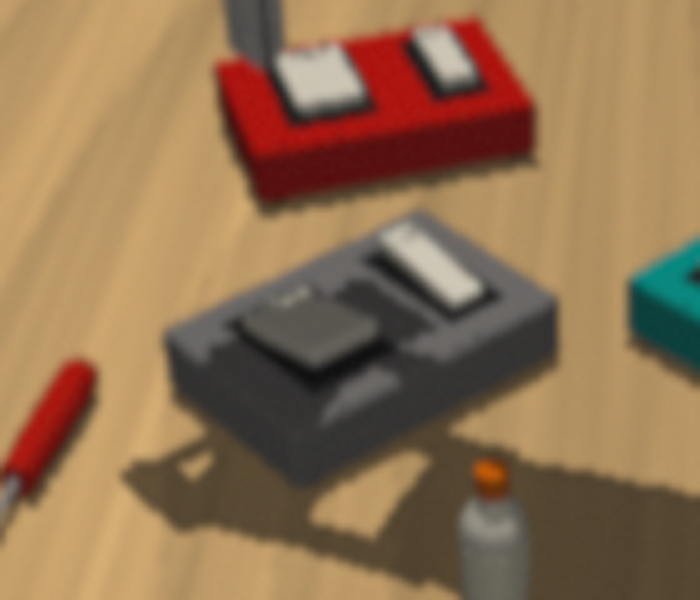

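The wide paddle is fully over, with a slope of about -0.2. The narrow paddle is unchanged and the box hasn't moved. Now on to the start key.

send_rows --plan '[{"travel":[38.9,15.2,0],"delta_rot":[0,0,0],"fingers":1},{"travel":[38.9,15.2,0],"delta_rot":[0,0,0],"fingers":1},{"travel":[38.9,15.2,0],"delta_rot":[0,0,0],"fingers":1},{"travel":[38.9,15.2,0],"delta_rot":[0,0,0],"fingers":1},{"travel":[38.9,15.2,0],"delta_rot":[0,0,0],"fingers":1},{"travel":[38.9,15.2,0],"delta_rot":[0,0,0],"fingers":1},{"travel":[38.9,15.2,0],"delta_rot":[0,0,0],"fingers":1},{"travel":[38.9,15.2,0],"delta_rot":[0,0,0],"fingers":1},{"travel":[38.9,15.2,0],"delta_rot":[0,0,0],"fingers":1},{"travel":[38.9,15.2,0],"delta_rot":[0,0,0],"fingers":1},{"travel":[0,0,0],"delta_rot":[0,0,0],"fingers":1},{"travel":[0,0,31],"delta_rot":[0,0,0],"fingers":1},{"travel":[0,0,31],"delta_rot":[0,0,0],"fingers":1},{"travel":[0,0,31],"delta_rot":[0,0,0],"fingers":1},{"travel":[0,0,28],"delta_rot":[0,0,0],"fingers":1},{"travel":[0,0,0],"delta_rot":[0,0,0],"fingers":1}]'

```text
clock: 10.0
eef_pos: [466.0, 202.6, 98.7]
eef_rot: [-3.137, -0.002, 2.367]
wrist_force: [-0.6, -0.6, 0.9]
finger_gap: 0.6
```

```bash
python3 - <<'E'
from h import *
s=manip.read_state(); print(s["eef_pos"],s["eef_rot"])
c=camera("side"); s=c["color"][260:380,220:380]; save("key.png",cv2.resize(s,None,fx=5,fy=5,interpolation=cv2.INTER_CUBIC))
E
```

```text
[465.96282958 202.62504936  98.68499841] [-3.13650258e+00 -2.48709683e-03  2.36735301e+00]
```

View pics/key.png

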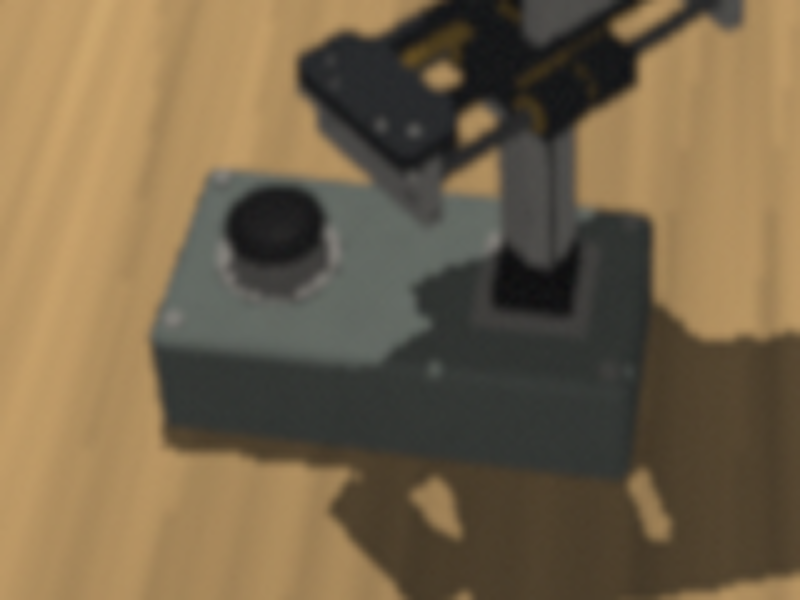

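The fingertip is above the square key, at about crop pixel (545,265), and well clear of the knob at (275,225). Pressing the key.

send_rows --plan '[{"travel":[0,0,2],"delta_rot":[0,0,0],"fingers":1},{"travel":[0,0,2],"delta_rot":[0,0,0],"fingers":1},{"travel":[0,0,2],"delta_rot":[0,0,0],"fingers":1},{"travel":[0,0,2],"delta_rot":[0,0,0],"fingers":1},{"travel":[0,0,0],"delta_rot":[0,0,0],"fingers":1}]'

```text
clock: 10.68
eef_pos: [467.3, 203.9, 93.1]
eef_rot: [3.141, 0.0, 2.368]
wrist_force: [-0.8, -0.2, 1.9]
finger_gap: 0.7
```

send_rows --plan '[{"travel":[0,0,1],"delta_rot":[0,0,0],"fingers":1},{"travel":[0,0,1],"delta_rot":[0,0,0],"fingers":1},{"travel":[0,0,1],"delta_rot":[0,0,0],"fingers":1},{"travel":[0,0,0],"delta_rot":[0,0,0],"fingers":1}]'

```text
clock: 11.18
eef_pos: [467.3, 203.9, 90.1]
eef_rot: [3.141, 0.0, 2.368]
wrist_force: [-0.6, -1.1, 4.0]
finger_gap: 0.6
```

send_rows --plan '[{"travel":[0,0,0.7],"delta_rot":[0,0,0],"fingers":1},{"travel":[0,0,0],"delta_rot":[0,0,0],"fingers":1}]'

```text
clock: 11.42
eef_pos: [467.3, 203.8, 89.4]
eef_rot: [3.141, 0.0, 2.368]
wrist_force: [-0.7, -0.3, 4.2]
finger_gap: 0.7
```

send_rows --plan '[{"travel":[0,0,1],"delta_rot":[0,0,0],"fingers":1},{"travel":[0,0,0.7],"delta_rot":[0,0,0],"fingers":1},{"travel":[0,0,0],"delta_rot":[0,0,0],"fingers":1}]'

```text
clock: 11.8
eef_pos: [467.3, 203.9, 87.7]
eef_rot: [3.141, 0.0, 2.368]
wrist_force: [-0.5, 0.1, 5.7]
finger_gap: 0.7
```

send_rows --plan '[{"travel":[0,0,0.8],"delta_rot":[0,0,0],"fingers":1},{"travel":[0,0,0],"delta_rot":[0,0,0],"fingers":1}]'

```text
clock: 12.05
eef_pos: [467.3, 203.9, 87.2]
eef_rot: [3.141, 0.0, 2.368]
wrist_force: [-2.4, -0.6, 9.4]
finger_gap: 0.6
```

send_rows --plan '[{"travel":[0,0,0.6],"delta_rot":[0,0,0],"fingers":1},{"travel":[0,0,0],"delta_rot":[0,0,0],"fingers":1}]'

```text
clock: 12.3
eef_pos: [467.3, 203.9, 87.1]
eef_rot: [3.141, 0.0, 2.368]
wrist_force: [-4.4, -2.1, 16.0]
finger_gap: 0.4
```

send_rows --plan '[{"travel":[0,0,-8],"delta_rot":[0,0,0],"fingers":1},{"travel":[0,0,-30],"delta_rot":[0,0,0],"fingers":1},{"travel":[0,0,-45],"delta_rot":[0,0,0],"fingers":1},{"travel":[0,0,0],"delta_rot":[0,0,0],"fingers":1},{"travel":[-27.7,23.4,0],"delta_rot":[0,0,0],"fingers":1},{"travel":[-27.7,23.4,0],"delta_rot":[0,0,0],"fingers":1},{"travel":[-27.7,23.4,0],"delta_rot":[0,0,0],"fingers":1},{"travel":[0,0,0],"delta_rot":[0,0,0],"fingers":1}]'

```text
clock: 13.3
eef_pos: [576.5, 195.4, 167.1]
eef_rot: [-3.139, -0.001, 2.367]
wrist_force: [-0.6, -0.0, -0.1]
finger_gap: 0.3
```

```bash
python3 - <<'E'
from h import *
c=camera("side"); s=c["color"][240:380,220:380]; save("knob.png",cv2.resize(s,None,fx=4,fy=4,interpolation=cv2.INTER_CUBIC))
P=cloud(c)
m=lambda x,y,r:np.median(P[...,2][(np.hypot(P[...,0]-x,P[...,1]-y)<r)&(P[...,2]<100)]).round(1)
print("key z",m(467.3,204,9),"knob z",m(576,197,9),manip.read_state()["eef_pos"])
E
```

```text
key z 74.8 knob z 89.2 [575.49666868 195.60508268 167.34335965]
```

View pics/knob.png

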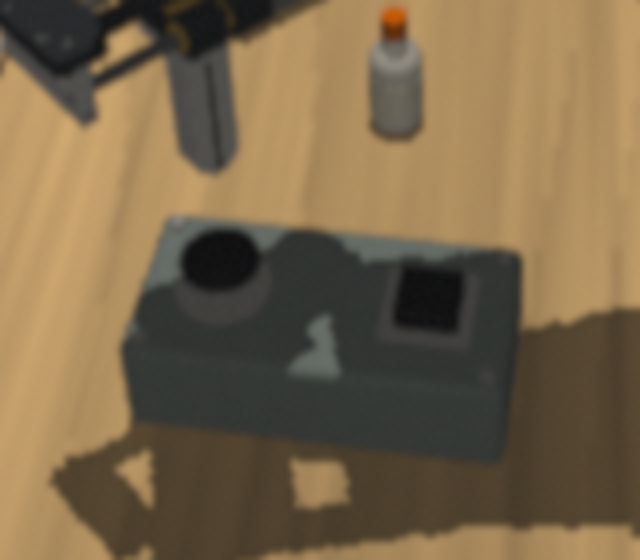

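The key was fully home (a stall at 16 N) and has come back up to 74.8 mm. The knob is still up at 89 mm, at crop pixel (220,260), and the fingertip at (215,165) is above it. Now I'll press the knob.

send_rows --plan '[{"travel":[0,0,25],"delta_rot":[0,0,0],"fingers":1},{"travel":[0,0,25],"delta_rot":[0,0,0],"fingers":1},{"travel":[0,0,3],"delta_rot":[0,0,0],"fingers":1},{"travel":[0,0,2],"delta_rot":[0,0,0],"fingers":1},{"travel":[0,0,2],"delta_rot":[0,0,0],"fingers":1},{"travel":[0,0,2],"delta_rot":[0,0,0],"fingers":1},{"travel":[0,0,2],"delta_rot":[0,0,0],"fingers":1},{"travel":[0,0,2],"delta_rot":[0,0,0],"fingers":1},{"travel":[0,0,2],"delta_rot":[0,0,0],"fingers":1},{"travel":[0,0,0],"delta_rot":[0,0,0],"fingers":1}]'

```text
clock: 14.6
eef_pos: [575.9, 196.0, 104.6]
eef_rot: [3.141, 0.0, 2.368]
wrist_force: [-2.0, -1.0, 4.1]
finger_gap: 0.5
```

send_rows --plan '[{"travel":[0,0,1],"delta_rot":[0,0,0],"fingers":1},{"travel":[0,0,0.7],"delta_rot":[0,0,0],"fingers":1},{"travel":[0,0,0],"delta_rot":[0,0,0],"fingers":1}]'

```text
clock: 14.98
eef_pos: [575.9, 196.1, 102.9]
eef_rot: [3.141, 0.0, 2.368]
wrist_force: [-1.2, -0.7, 5.0]
finger_gap: 0.3
```

send_rows --plan '[{"travel":[0,0,1],"delta_rot":[0,0,0],"fingers":1},{"travel":[0,0,1],"delta_rot":[0,0,0],"fingers":1},{"travel":[0,0,0.7],"delta_rot":[0,0,0],"fingers":1},{"travel":[0,0,0],"delta_rot":[0,0,0],"fingers":1}]'

```text
clock: 15.48
eef_pos: [575.9, 196.0, 100.2]
eef_rot: [3.141, 0.0, 2.368]
wrist_force: [-1.7, -0.9, 5.7]
finger_gap: 0.8
```

send_rows --plan '[{"travel":[0,0,0.7],"delta_rot":[0,0,0],"fingers":1},{"travel":[0,0,0],"delta_rot":[0,0,0],"fingers":1}]'

```text
clock: 15.72
eef_pos: [575.9, 196.0, 99.9]
eef_rot: [3.141, 0.0, 2.368]
wrist_force: [-2.2, -0.1, 9.5]
finger_gap: 0.8
```

send_rows --plan '[{"travel":[0,0,0.6],"delta_rot":[0,0,0],"fingers":1},{"travel":[0,0,0],"delta_rot":[0,0,0],"fingers":1}]'

```text
clock: 15.98
eef_pos: [576.0, 196.1, 99.8]
eef_rot: [3.141, 0.001, 2.368]
wrist_force: [-4.9, -1.5, 12.7]
finger_gap: 0.1
```

The knob stalled at its bottom stop. I'll retract and check.

send_rows --plan '[{"travel":[0,0,-8],"delta_rot":[0,0,0],"fingers":1},{"travel":[0,0,-40],"delta_rot":[0,0,0],"fingers":1},{"travel":[0,0,-50],"delta_rot":[0,0,0],"fingers":1},{"travel":[0,0,-30],"delta_rot":[0,0,0],"fingers":1},{"travel":[0,0,0],"delta_rot":[0,0,0],"fingers":1},{"travel":[0,0,0],"delta_rot":[0,0,0],"fingers":1}]'

```text
clock: 16.73
eef_pos: [575.4, 195.9, 225.3]
eef_rot: [-3.14, -0.001, 2.368]
wrist_force: [0.0, -0.4, -0.1]
finger_gap: 0.4
```

```bash
python3 - <<'E'
from h import *
c=camera("side"); P=cloud(c); save("end.png",c["color"])
m=lambda x,y,r:np.median(P[...,2][(np.hypot(P[...,0]-x,P[...,1]-y)<r)&(P[...,2]<100)]).round(1)
print("key z",m(467.3,204,9),"knob z",m(576,197,9))
x=np.array([.715,-.699])
for nm,m0 in (("wide",(619.5,-156.3)),("narrow",(559.7,-217.3))):
    d=P[...,:2]-m0; a=d@x; b=d@np.array([.699,.715])
    print(nm,[(t,np.median(P[...,2][(abs(a-t)<4)&(abs(b)<7)&(P[...,2]<75)]).round(1)) for t in (-18,0,18,27)])
for o in ("switchbox","glue_center","tape_center","screwdriver_grip"):
    print(o,[W(c,r["at"]).round(0).tolist() for r in tip_of(o,"side")][:2])
E
```

```text
key z 74.9 knob z 81.2
wide [(-18, np.float64(53.7)), (0, np.float64(nan)), (18, np.float64(nan)), (27, np.float64(nan))]
narrow [(-18, np.float64(53.2)), (0, np.float64(nan)), (18, np.float64(nan)), (27, np.float64(nan))]
switchbox [[272.0, -521.0, 3.0], [332.0, -211.0, 3.0]]
glue_center [[506.0, -7.0, 42.0]]
tape_center [[783.0, 170.0, 32.0]]
screwdriver_grip [[761.0, -97.0, 12.0]]
  return _methods._mean(a, axis=axis, dtype=dtype,
  ret = ret.dtype.type(ret / rcount)
```

View pics/end.png

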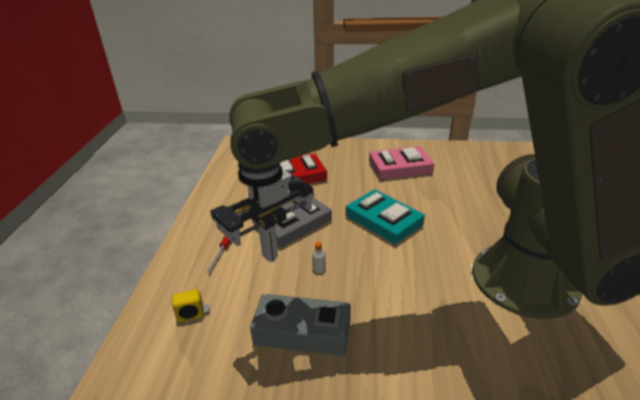

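The knob is down at 81 mm and staying there, and the key is up. The arm blocks the view of the switch box at about (300,215), but the box hasn't been touched since I checked it. Everything else is in place.

```bash
python3 -c "
from h import *
print(manip.sign_off())"
```

```text
the job is handed in; nothing more can be done
None
```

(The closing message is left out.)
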